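Slide the loaded hand grinder home into its dock

TASK

Push the tall copper hand coffee grinder across the counter into the empty wooden dock, fully home against the dock's back stop, and leave it standing there. It is loaded and top-heavy: push it only by its broad dark foot, never touching anything above the foot, keep it upright and do not lift it. Leave the bottle in the other dock, the mug and the copper tin where they stand.

Things in the scene. Friction and masses are not known exactly. Their poses are not given: they have to be found in the camera images.
- grinder: Tall hand coffee grinder standing loose on the counter, 0.4 to 0.8 kg, 220 mm tall. Its foot is a dark steel disc 64 mm in diameter, 32 mm high, with an upright rim; it slides on the counter (friction coefficient 0.45 to 0.75). Origin: centre of the foot's underside, on the axis, at counter height; z up, x towards the crank knob (its heading does not matter).
- grinder_barrel: All of the grinder above its foot, fixed to it, not to be touched: copper barrel 40 mm in diameter from 32 to 175 mm above the counter; steel crank arm 192 mm up reaching 46 mm from the axis, with a wooden knob (18 mm in diameter, 40 mm from the axis, top at 220 mm). Origin: on the axis, 32 mm above the foot's underside.
- dock: Empty dock: low U of pale wood fixed to the counter, 22 mm high, no floor to climb. Origin: on the counter where the grinder's axis stands when its foot just touches the back stop. x points from the open mouth (robot's side) to the stop, z up. Stop: inner face at x = +32 mm, 12 mm thick. Side curbs: x = -18 to +32 mm, inner faces at y = +42 and -42 mm, 10 mm thick.
- full_dock: The other dock, just like the first (same size, same origin and axes), fixed to the counter and taken by the bottle.
- bottle: Bystander: amber bottle, 60 mm in diameter and 230 mm tall, standing in the other dock. Origin: centre of its underside.
- cup: Bystander: white mug, 70 mm in diameter and 65 mm tall with a handle on its +y side, standing at the left of the counter. Origin: centre of its underside.
- tin: Bystander: low copper tin with a white lid, 72 mm in diameter and 75 mm tall, standing at the right of the counter. Origin: centre of its underside.
Mind the look-alikes: they are no part of the job. What is shaped like the dock but pink is not meant. What is shaped like the grinder but turquoise is not meant.

How it is judged:
By the outcome, as a careful person would: the job done as asked, in the order asked, and still so for the second after the job is handed in, with the robot touching nothing.
It also fails if it takes over 64 s, if anything falls off the work surface, if the arm or the gripper's body presses on something with over 40 N, if the wrist force passes 120 N, or if a joint passes its speed limit or range.

ROBOT

A 6-joint arm with a two-finger parallel gripper is mounted at the origin on the work surface. World frame = base frame: x ahead of the robot, y to its left, z up, the work surface at z = 0. Lengths are in m, angles in rad, forces in N, time in s.
With the tool pointing down it reaches from about 0.275 to 0.85 m from the base axis. Payload 5.2 kg.
Tool frame: the origin (TCP) lies between the finger pads; the fingertips stand 25 mm ahead of it and the grasp point (between the pads) lies 6 mm ahead of it; z points along the fingers, y is the line along which they close (so a half turn about z gives the same grasp; the last joint's range is limited). The gripper opens to 85 mm and grips with 20 to 120 N. Pads are 22 mm wide; open, the fingers measure 114 mm over their backs; the gripper's body (76 mm by 85 mm) begins 54 mm behind the grasp point. The pads swing forward as they close: fully open they stand 13 mm farther back than shut.
Start: joints at [-1.521, 0.259, 1.535, -0, 1.348, -0.203], TCP at [0.138, -0.533, 0.256] pointing down, gripper open.
Joint ranges: [-3.14, 3.14], [-0.91, 2.08], [0.19, 2.58], [-1.22, 4.36], [0.22, 2.71], [-3.12, 3.12]. Speed limits (rad/s): [2.57, 2.57, 3.14, 3.14, 3.14, 3.14].

INTERFACE

Orientations are given as a unit quaternion [x, y, z, w].
In Python, from rig import ctrl, optics gives the robot as it stands.
- The arm moves only by the tool play_rows, never from a script. Its argument "steps" is a list of rows, each a list of 7 numbers: the turn, a rotation vector about the tool's x, y, z each as a share of pi rad, from -1 to 1, then the shift along the tool's x, y, z each as a share of 0.3 m, from -1 to 1, then the opening, from -1 (shut) to 1 (fully open). A call has 1 to 10 rows; each row is the pose to reach, as a shift and turn from the pose commanded when the call began, along the tool's axes at that moment, turning the shorter way round; what a row does not reach only later rows make up. A row lasts 1/12 s, in which the tool goes at most 41.7 mm and 7.16 degrees, less where a joint would pass 70% of its speed; a pose out of reach is approached as far as the arm can. A call with a number of a shift or a turn outside -1 to 1 is refused whole. A call with a gripper value outside its range is refused whole. The fingers move at their own pace and stop on an object; "newtons" is the grip in N (left out, the last holds). Time passes only in rows, so rows that repeat a pose let the fingers close. It gives the time, the measured TCP pose, the force, the opening and the grip force at its end, in the units of the state.
- ctrl.read_state(): the state, without advancing time (a new reading comes with each control period).
- optics.grab_frame(name): name is "scene" or "side" or "wrist"; returns a dict with "frame" (400x640x3 uint8, blue, green, red), "range_z" (400x640 float32, m along the optical axis (not along the pixel's ray), 0 where there is no reading), "camera_matrix" (3x3 intrinsics, pixels), "k1" (the pictures are not rectified: a ray, as slopes to the right and down, at radius r is drawn at 1 + k1 r^2 times it, then the intrinsics apply), "world_to_cam" (4x4, takes a point from world to camera coordinates). Camera axes: x right, y down, z forward; pixel columns grow to the right and rows downward; lengths in m; the calibration is good to about 2 mm. A picture is of the moment at which its call begins.
- ctrl.sign_off(): hands the job in; it is judged then, once.
Trained networks look in a picture, given as the dict that the camera call returned (one of the last four; its "shot" number tells which), for a name from the list of things; names that differ only in an ending like _2 or _b are one class to them, and where a whole thing is asked for, a point or a joint stands for the part that bears it (a point fixed in the world has none). Each returns a list of dicts, best first, with "confidence" (0 to 1); they miss things now and then, are a little off and sometimes report something else, mostly with a low value. They report only what shows in the picture. A call takes as long as a camera call. They do not tell look-alikes from the thing itself.
- optics.boxes_of(picture, target): "box" ([centre column, centre row, width, height] in pixels, round what is visible of it).
The state is a dict: "time_s": time; "joints": joint angles; "dq": joint speeds; "tau": joint torques, N m; "ee_pos": TCP position; "tool_rot": TCP orientation; "wrist_force": force on the tool from outside, world axes, zero at the start; "ft_torque": the same for the moment, N m; "opening": finger opening in m; "grip_force": force on a finger pad.
Only numpy, scipy, OpenCV 4.12 (cv2) and the standard library are available. Lean on these libraries where they do the work, as an engineer would, in place of code of your own. Each camera call takes 0.05 s, during which the arm holds its last target. There are 200 camera calls.

## Working session

There is one attempt and no reset: what is moved stays moved. The work goes in short steps, Python scripts to look and compute and a tool call to move; the robot and the scene stay as the last step left them, time stands still between calls to the robot, and variables do not carry over. Pictures are saved under pics/ and viewed, at most 10 in all, crops included, and the job is handed in when it is done.

Besides the shell and the picture viewer there is one more tool, called after "Emit:" as name(argument=value, ...) on one line, values as JSON. play_rows: Moves the arm, as the interface text tells. Shift numbers are shares of 0.3 m and turn numbers shares of pi rad, none past 1 either way. Its arguments: {"type":"object","properties":{"steps":{"type":"array"},"newtons":{"type":"number"}},"required":["steps"]}

```bash
ls; mkdir -p pics; cat > h.py <<'E'
import numpy as np, cv2
from rig import ctrl, optics
def unproj(p,u,v,d=None):
    K=p["camera_matrix"];x=(u-K[0,2])/K[0,0];y=(v-K[1,2])/K[1,1]
    xd,yd=x,y
    for _ in range(10):
        s=1+p["k1"]*(x*x+y*y);x,y=xd/s,yd/s
    if d is None:d=p["range_z"][int(round(v)),int(round(u))]
    T=np.linalg.inv(p["world_to_cam"]);return T[:3,:3]@(np.array([x,y,1])*d)+T[:3,3]
def cloud(p):
    K=p["camera_matrix"];d=p["range_z"];v,u=np.mgrid[:400,:640].astype(float)
    x=(u-K[0,2])/K[0,0];y=(v-K[1,2])/K[1,1];xd,yd=x,y
    for _ in range(10):
        s=1+p["k1"]*(x*x+y*y);x,y=xd/s,yd/s
    P=np.stack([x*d,y*d,d],-1);T=np.linalg.inv(p["world_to_cam"])
    P=P@T[:3,:3].T+T[:3,3];P[d<=0]=np.nan;return P
E
python3 - <<'E'
from h import *
p=optics.grab_frame("scene");cv2.imwrite("pics/scene.png",p["frame"])
P=cloud(p)
for n in ["grinder","grinder_barrel","dock","full_dock","bottle","cup","tin"]:
    for b in optics.boxes_of(p,n):
        u,v=b["box"][:2];print(n,np.round(b["box"]),round(b["confidence"],2),P[int(v),int(u)].round(3))
s=optics.grab_frame("side");cv2.imwrite("pics/side.png",s["frame"])
for q in (p,s): print(np.linalg.inv(q["world_to_cam"])[:3].round(2).tolist())
print(ctrl.read_state())
E
```

```text
pics
grinder [320. 132.  22.  85.] 0.72 [ 0.523 -0.117  0.125]
grinder [466. 223.  47.  39.] 0.39 [0.514 0.334 0.06 ]
grinder_barrel [323. 125.  18.  72.] 0.98 [ 0.52  -0.112  0.144]
grinder_barrel [362. 138.  23.  70.] 0.67 [0.491 0.001 0.137]
dock [344. 230.  52.  33.] 0.72 [0.67  0.109 0.001]
dock [307. 262.  50.  45.] 0.69 [0.81  0.125 0.003]
dock [402. 266.  57.  46.] 0.56 [0.669 0.279 0.   ]
full_dock [278. 185.  40.  25.] 0.71 [ 0.668 -0.133  0.016]
full_dock [362. 139.  24.  71.] 0.24 [0.492 0.004 0.139]
bottle [282. 147.  24.  85.] 0.67 [ 0.657 -0.123  0.134]
cup [464. 225.  49.  41.] 0.6 [0.517 0.333 0.059]
tin [285. 124.  24.  28.] 0.82 [ 0.488 -0.307  0.061]
[[-0.71, 0.43, -0.56, 1.35], [0.71, 0.41, -0.57, 0.71], [-0.01, -0.81, -0.59, 0.78]]
[[-0.84, -0.32, 0.44, 0.16], [-0.54, 0.52, -0.66, 0.73], [-0.02, -0.79, -0.61, 0.73]]
{'time_s': 0.45, 'joints': array([-1.52079031e+00,  2.58634778e-01,  1.53513577e+00, -1.85430692e-05,
        1.34800438e+00, -2.02787545e-01]), 'dq': array([ 7.22097483e-05, -9.85801116e-04,  1.50212616e-03, -1.09938865e-03,
        1.70585907e-03, -2.25572660e-04]), 'tau': array([-1.51283672e-03, -4.45471966e+01, -2.90573502e+01, -2.28908739e-04,
        3.00039479e-03,  2.30622783e-05]), 'ee_pos': array([ 0.13758072, -0.5324516 ,  0.25623642]), 'tool_rot': array([ 9.92022294e-01,  1.26062526e-01, -2.06029259e-06, -9.15649031e-05]), 'wrist_force': array([0.32860648, 0.07792779, 0.43428131]), 'ft_torque': array([ 0.01949023,  0.01572288, -0.03379793]), 'grip_force': 0.0, 'opening': 0.08576980886569491}
```

View pics/scene.png

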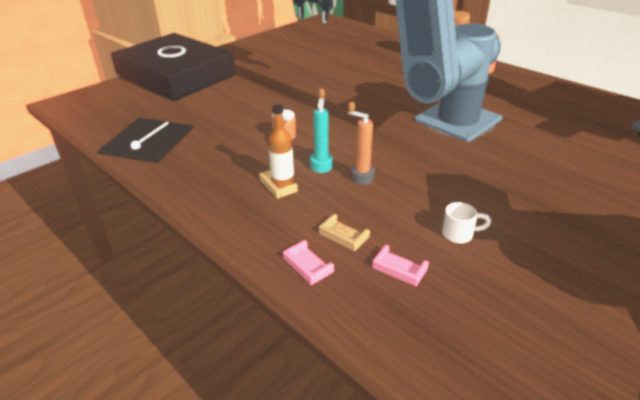

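View pics/side.png

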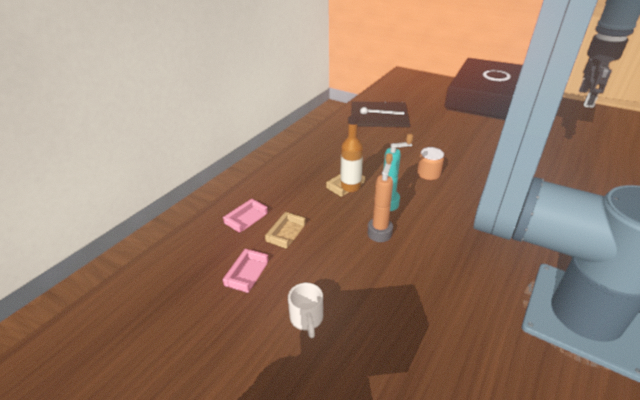

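Scene view: the copper grinder is at (362,140), with its turquoise look-alike at (320,135). The empty wooden dock is at (344,232), with pink look-alikes at (308,262) and (400,265), and the bottle's dock is at (278,185). The copper grinder with the dark foot and the pale-wood empty U fit the description. I'll confirm them in one crop and measure.

```bash
python3 - <<'E'
from h import *
from scipy.optimize import least_squares
import pickle
p=optics.grab_frame("scene");s=optics.grab_frame("side")
cv2.imwrite("pics/crop.png",np.hstack([cv2.resize(p["frame"][90:290,260:440],None,fx=2.2,fy=2.2,interpolation=2),cv2.resize(s["frame"][120:320,220:400],None,fx=2.2,fy=2.2,interpolation=2)]))
for n,q in (("scene",p),("side",s)):
    P=cloud(q);C=np.linalg.inv(q["world_to_cam"])[:3,3]
    def circ(c0,zlo,zhi,r,R=.06):
        m=(np.hypot(P[...,0]-c0[0],P[...,1]-c0[1])<R)&(P[...,2]>zlo)&(P[...,2]<zhi)
        A=P[m]
        f=least_squares(lambda c:np.hypot(A[:,0]-c[0],A[:,1]-c[1])-r,c0,loss="soft_l1",f_scale=.002)
        return f.x.round(4),len(A)
    print(n,"foot",circ((.49,0),.006,.027,.032,.05),"barrel",circ((.49,0),.05,.17,.02,.04))
    print("turq",circ((.52,-.11),.05,.17,.02,.04), "bottle",circ((.66,-.13),.04,.12,.03,.06))
    m=(np.hypot(P[...,0]-.67,P[...,1]-.11)<.075)&(P[...,2]>.017)&(P[...,2]<.03)
    A=P[m];print("dock top",len(A),A[:,2].mean().round(4))
    # model: distance of top points to U-shaped region
    def d(t):
        c,sn=np.cos(t[2]),np.sin(t[2]);X=(A[:,0]-t[0])*c+(A[:,1]-t[1])*sn;Y=-(A[:,0]-t[0])*sn+(A[:,1]-t[1])*c
        def box(x0,x1,y0,y1):
            return np.hypot(np.maximum(abs(X-(x0+x1)/2)-(x1-x0)/2,0),np.maximum(abs(Y-(y0+y1)/2)-(y1-y0)/2,0))
        return np.minimum(np.minimum(box(.032,.044,-.052,.052),box(-.018,.032,.042,.052)),box(-.018,.032,-.052,-.042))
    best=min((least_squares(d,(.67,.11,a),loss="soft_l1",f_scale=.002) for a in np.arange(-1.2,1.21,.2)),key=lambda f:f.cost)
    print("dock",best.x.round(4),best.cost)
    np.save(f"dock_{n}.npy",A)
E
```

```text
scene foot (array([ 0.4746, -0.0053]), 143) barrel (array([ 0.4738, -0.0057]), 617)
turq (array([ 0.5335, -0.1045]), 566) bottle (array([ 0.6423, -0.1471]), 597)
dock top 331 0.0213
dock [0.6739 0.1199 0.1203] 1.4591564111880604e-05
side foot (array([ 0.4712, -0.0065]), 130) barrel (array([ 0.4713, -0.0065]), 633)
turq (array([ 0.5079, -0.1298]), 270) bottle (array([ 0.638, -0.148]), 492)
dock top 272 0.0206
dock [0.6677 0.1185 0.1209] 1.8274098717449327e-05
```

View pics/crop.png

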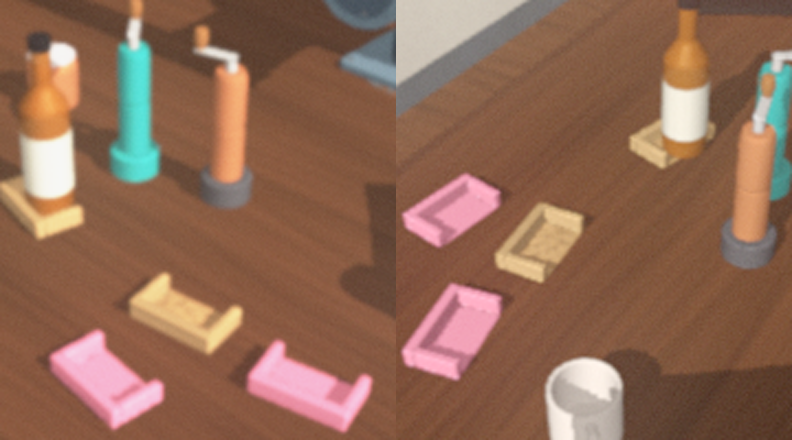

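The crop confirms the dark-footed copper grinder and the pale empty U. Averaged over both cameras, the grinder is at about (0.473,-0.006). The dock is at about (0.671,0.119), yaw 0.12.

Plan: tilt the tool 45° forward and part-close the fingers to about 44 mm, so both tips cradle the foot's rim low down. I'll keep the heading at about 0.2 rad and push along a two-leg path.

```bash
cat >> h.py <<'E'
from scipy.spatial.transform import Rotation as R
def rel(pos,head,tilt,st=None,prin=True):
    st=st or ctrl.read_state();R0=R.from_quat(st["tool_rot"])
    d=np.array([np.cos(head),np.sin(head),0]);up=np.array([0,0,1.])
    x=np.cos(tilt)*d+np.sin(tilt)*up;z=np.sin(tilt)*d-np.cos(tilt)*up;y=np.cross(z,x)
    T=R.from_matrix(np.stack([x,y,z],1))
    rv=(R0.inv()*T).as_rotvec()/np.pi;sh=R0.inv().apply(np.array(pos)-st["ee_pos"])/.3
    print("turn",rv.round(4),"shift",sh.round(4))
E
python3 - <<'E'
from h import *
rel((.25,-.28,.25),.2,np.pi/4); rel((.355,-.03,.2),.2,np.pi/4)
E
```

```text
turn [-0.0066  0.2499  0.0159] shift [ 0.5733 -0.7211  0.021 ]
turn [-0.0066  0.2499  0.0159] shift [ 1.1207 -1.4404  0.1877]
```

Emit:
play_rows(steps=[[0,0.03,0,0.06,-0.07,0,0.03],[0,0.06,0,0.13,-0.16,0,0.03],[0,0.1,0.01,0.21,-0.26,0,0.03],[0,0.13,0.01,0.29,-0.36,0,0.03],[0,0.16,0.01,0.37,-0.46,0,0.03],[0,0.19,0.01,0.44,-0.55,0.01,0.03],[0,0.22,0.01,0.5,-0.63,0.02,0.03],[-0.006,0.25,0.016,0.55,-0.69,0.02,0.03],[-0.006,0.25,0.016,0.57,-0.72,0.02,0.03],[-0.006,0.25,0.016,0.57,-0.72,0.02,0.03]])

```text
time_s: 1.38
ee_pos: [0.2491, -0.2789, 0.2498]
tool_rot: [0.92, 0.091, 0.38, -0.04]
wrist_force: [0.5, 0.1, 0.9]
opening: 0.0441
grip_force: 0.0
```

```bash
python3 - <<'E'
from h import *
print(ctrl.read_state()["joints"].round(2))
rel((.355,-.03,.2),.2,np.pi/4); rel((.365,-.028,.1),.2,np.pi/4)
E
```

```text
[-1.85 -0.05  2.16  0.68  1.48 -0.7 ]
turn [-0.0009  0.0004 -0.0012] shift [ 0.2417 -0.7424  0.4804]
turn [-0.0009  0.0004 -0.0012] shift [ 0.0303 -0.7409  0.7404]
```

The wrist would end up too close to the base at heading 0.2. For the first leg I'll use heading 0.7, which is close to the push direction and clear of the turquoise one at about (0.508,-0.129).

```bash
python3 - <<'E'
from h import *
rel((.32,-.17,.2),.7,np.pi/4); rel((.39,-.076,.1),.7,np.pi/4)
E
```

```text
turn [ 0.1116 -0.     -0.1137] shift [ 0.0966 -0.3081  0.333 ]
turn [ 0.1116 -0.     -0.1137] shift [ 0.0662 -0.5675  0.7752]
```

Emit:
play_rows(steps=[[0.015,0,-0.015,0.01,-0.04,0.04,0.03],[0.03,0,-0.03,0.03,-0.09,0.09,0.03],[0.05,0,-0.05,0.04,-0.14,0.15,0.03],[0.07,0,-0.07,0.06,-0.19,0.2,0.03],[0.09,0,-0.09,0.08,-0.24,0.26,0.03],[0.1,0,-0.1,0.09,-0.28,0.3,0.03],[0.111,0,-0.113,0.1,-0.31,0.33,0.03],[0.111,0,-0.113,0.1,-0.31,0.33,0.03],[0.111,0,-0.113,0.1,-0.31,0.33,0.03]])

```text
time_s: 2.13
ee_pos: [0.3204, -0.1726, 0.2019]
tool_rot: [0.868, 0.318, 0.359, -0.129]
wrist_force: [-1.4, 0.3, -0.4]
opening: 0.0441
grip_force: 0.0
```

```bash
python3 - <<'E'
from h import *
print(ctrl.read_state()["joints"].round(2))
rel((.39,-.076,.1),.7,np.pi/4)
rel((.39,-.076,.032),.7,np.pi/4)
E
```

```text
[-1.47  0.08  2.18  0.63  1.42 -0.88]
turn [0.0009 0.0011 0.0009] shift [ 0.0341 -0.0982  0.5119]
turn [0.0009 0.0011 0.0009] shift [-0.1257 -0.0991  0.6727]
```

Emit:
play_rows(steps=[[0,0,0,0,-0.01,0.06,0.03],[0,0,0,0.01,-0.03,0.15,0.03],[0,0,0,0.02,-0.05,0.25,0.03],[0,0,0,0.03,-0.07,0.35,0.03],[0,0,0,0.03,-0.09,0.44,0.03],[0,0,0,0.01,-0.1,0.51,0.03],[0,0,0,-0.03,-0.1,0.56,0.03],[0,0,0,-0.06,-0.1,0.6,0.03],[0,0,0,-0.09,-0.1,0.635,0.03],[0,0,0,-0.09,-0.1,0.635,0.03]])

```text
time_s: 2.97
ee_pos: [0.3898, -0.0762, 0.0463]
tool_rot: [0.869, 0.316, 0.359, -0.129]
wrist_force: [0.5, 1.2, 0.8]
opening: 0.044
grip_force: 0.0
```

```bash
python3 - <<'E'
from h import *
st=ctrl.read_state();print(st["joints"].round(2),st["ee_pos"].round(4))
p=optics.grab_frame("scene");s=optics.grab_frame("side")
a=cv2.resize(p["frame"][60:230,290:450],None,fx=2.5,fy=2.5,interpolation=2);b=cv2.resize(s["frame"][130:300,340:500],None,fx=2.5,fy=2.5,interpolation=2)
cv2.imwrite("pics/pre.png",np.hstack([a,b]))
rel((.39,-.076,.031),.7,np.pi/4)
E
```

```text
[-1.18  0.44  2.42  1.03  0.9  -1.23] [ 0.3898 -0.0762  0.0463]
turn [ 0.0014  0.0001 -0.0001] shift [-0.0398  0.0007  0.0396]
```

View pics/pre.png

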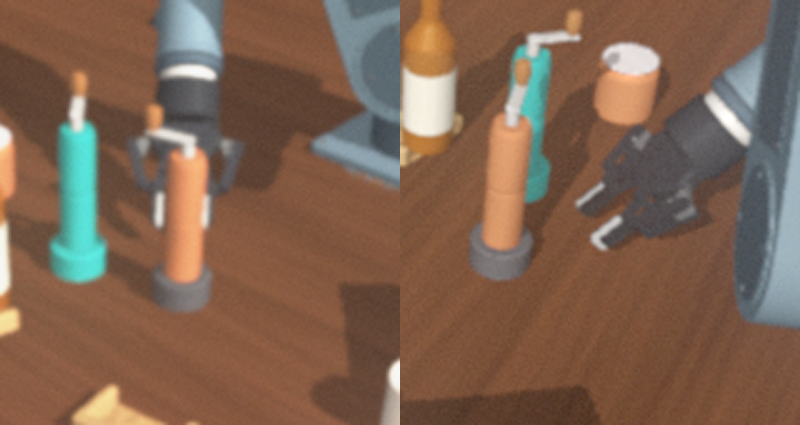

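The view shows the tilted gripper behind the copper grinder. Its fingers straddle the axis line about 60 mm short of the foot, and the turquoise one is clear. I'll check the real fingertip extent in the tool frame.

```bash
python3 - <<'E'
from h import *
st=ctrl.read_state();R0=R.from_quat(st["tool_rot"])
for n in("side","scene"):
    P=cloud(optics.grab_frame(n)).reshape(-1,3);P=P[P[:,2]>.009]
    q=R0.inv().apply(P-st["ee_pos"]);m=(abs(q[:,0])<.025)&(abs(q[:,1])<.06)&(q[:,2]>-.03)&(q[:,2]<.045)
    A=q[m];t=A[A[:,2]>5e-3]
    print(n,len(A),np.percentile(A[:,2],[90,95,98,100]).round(4) if len(A) else 0)
    for sgn in(-1,1):
        B=t[t[:,1]*sgn>0]
        if len(B):print(sgn,len(B),np.percentile(B,[2,50,98],axis=0).round(4).tolist(),P[m][:,2].min())
E
```

```text
side 368 [0.0147 0.0182 0.0203 0.0222]
-1 50 [[-0.0079, -0.0363, 0.0057], [0.0047, -0.0289, 0.0129], [0.0109, -0.021, 0.0211]] 0.025930183536074902
1 51 [[-0.0121, 0.0206, 0.0054], [0.0014, 0.023, 0.0131], [0.0115, 0.0371, 0.0209]] 0.025930183536074902
scene 217 [0.0154 0.0198 0.0237 0.0257]
-1 26 [[-0.0027, -0.0349, 0.0051], [0.0083, -0.0276, 0.0111], [0.0136, -0.0217, 0.0227]] 0.02772231607420972
1 33 [[-0.0028, 0.0247, 0.0056], [0.0096, 0.0305, 0.0156], [0.0173, 0.037, 0.0251]] 0.02772231607420972
```

Emit:
play_rows(steps=[[0,0,0,-0.013,0,0.013,0.03],[0,0,0,-0.03,0,0.03,0.03],[0,0,0,-0.041,0,0.041,0.03],[0,0,0,-0.027,0,0.055,0.03],[0,0,0,-0.003,0,0.079,0.03],[0,0,0,0.025,0,0.107,0.03],[0,0,0,0.049,0,0.131,0.03],[0,0,0,0.068,0,0.15,0.03],[0,0,0,0.077,0,0.159,0.03],[0,0,0,0.077,0,0.159,0.03]])

```text
time_s: 4.0
ee_pos: [0.4282, -0.0412, 0.0307]
tool_rot: [0.868, 0.317, 0.36, -0.13]
wrist_force: [-0.2, -1.0, -0.4]
opening: 0.0441
grip_force: 0.0
```

```bash
cat >> h.py <<'E'
def circ(P,c0,zlo,zhi,r,Rr):
    from scipy.optimize import least_squares
    m=(np.hypot(P[...,0]-c0[0],P[...,1]-c0[1])<Rr)&(P[...,2]>zlo)&(P[...,2]<zhi);A=P[m]
    f=least_squares(lambda c:np.hypot(A[:,0]-c[0],A[:,1]-c[1])-r,c0,loss="soft_l1",f_scale=.002)
    return f.x.round(4),len(A)
def grinder(c0):
    for n in("scene","side"):
        P=cloud(optics.grab_frame(n))
        print(n,[circ(P,c0,a,b,.02,.034) for a,b in((.06,.10),(.13,.17))])
E
python3 - <<'E'
from h import *
st=ctrl.read_state();print(st["joints"].round(2),st["ee_pos"].round(4))
grinder((.473,-.006))
s=optics.grab_frame("side");cv2.imwrite("pics/pre2.png",cv2.resize(s["frame"][130:300,340:500],None,fx=3,fy=3,interpolation=2))
E
```

```text
[-1.01  0.5   2.41  1.22  0.84 -1.26] [ 0.4282 -0.0412  0.0307]
scene [(array([ 0.475 , -0.0051]), 197), (array([ 0.4733, -0.0053]), 229)]
side [(array([ 0.4712, -0.0062]), 207), (array([ 0.4712, -0.0063]), 235)]
```

View pics/pre2.png

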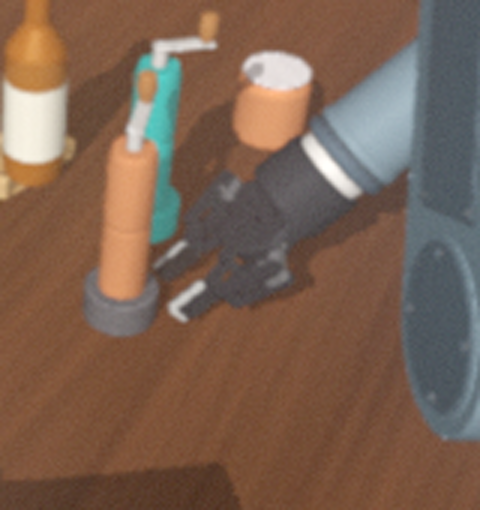

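Emit:
play_rows(steps=[[0,0,0,0.004,0,0.01,0.03],[0,0,0,0.009,0,0.019,0.03],[0,0,0,0.016,0,0.026,0.03],[0,0,0,0.023,0,0.033,0.03],[0,0,0,0.03,0,0.04,0.03],[0,0,0,0.037,0,0.047,0.03],[0,0,0,0.045,0,0.055,0.03],[0,0,0,0.054,0,0.064,0.03],[0,0,0,0.064,0,0.074,0.03],[0,0,0,0.075,0,0.085,0.03]])

```text
time_s: 4.98
ee_pos: [0.4541, -0.0207, 0.0281]
tool_rot: [0.868, 0.316, 0.36, -0.129]
wrist_force: [-3.5, -4.2, 2.1]
opening: 0.0442
grip_force: 2.5
```

```bash
python3 - <<'E'
from h import *
st=ctrl.read_state();print(st["joints"].round(2),st["ee_pos"].round(4))
grinder((.487,.006))
rel((.566,.081,.029),.7,np.pi/4)
E
```

```text
[-0.9   0.51  2.39  1.31  0.82 -1.24] [ 0.4541 -0.0207  0.0281]
scene [(array([0.4902, 0.0068]), 203), (array([0.4887, 0.0066]), 229)]
side [(array([0.4876, 0.0062]), 205), (array([0.4874, 0.0065]), 234)]
turn [0.0011 0.0002 0.0004] shift [ 0.3571 -0.0189  0.3532]
```

Emit:
play_rows(steps=[[0,0,0,0.008,0,0.008,0.03],[0,0,0,0.02,-0.001,0.02,0.03],[0,0,0,0.035,-0.002,0.035,0.03],[0,0,0,0.052,-0.003,0.052,0.03],[0,0,0,0.069,-0.004,0.069,0.03],[0,0,0,0.086,-0.005,0.086,0.03],[0,0,0,0.102,-0.006,0.102,0.03],[0,0,0,0.116,-0.007,0.116,0.03],[0,0,0,0.128,-0.008,0.128,0.03],[0,0,0,0.138,-0.008,0.138,0.03]])

```text
time_s: 5.92
ee_pos: [0.4973, 0.0196, 0.0282]
tool_rot: [0.868, 0.317, 0.36, -0.13]
wrist_force: [-3.7, -2.8, 0.1]
opening: 0.0442
grip_force: 2.2
```

```bash
python3 - <<'E'
from h import *
st=ctrl.read_state();print(st["joints"].round(2),st["ee_pos"].round(4))
grinder(st["ee_pos"][:2]+[.0345,.0272])
rel((.567,.083,.029),.7,np.pi/4)
E
```

```text
[-0.71  0.52  2.34  1.44  0.78 -1.17] [0.4973 0.0196 0.0282]
scene [(array([0.5334, 0.047 ]), 207), (array([0.5329, 0.047 ]), 239)]
side [(array([0.5306, 0.0464]), 204), (array([0.5305, 0.0464]), 237)]
turn [ 0.0008 -0.0001  0.0004] shift [ 0.2227 -0.012   0.2197]
```

Emit:
play_rows(steps=[[0,0,0,0.009,0,0.009,0.03],[0,0,0,0.021,-0.001,0.021,0.03],[0,0,0,0.035,-0.002,0.035,0.03],[0,0,0,0.05,-0.003,0.05,0.03],[0,0,0,0.066,-0.004,0.066,0.03],[0,0,0,0.082,-0.005,0.082,0.03],[0,0,0,0.098,-0.006,0.098,0.03],[0,0,0,0.112,-0.007,0.112,0.03],[0,0,0,0.125,-0.007,0.125,0.03],[0,0,0,0.136,-0.007,0.136,0.03]])

```text
time_s: 6.85
ee_pos: [0.5401, 0.0582, 0.0282]
tool_rot: [0.868, 0.316, 0.36, -0.13]
wrist_force: [-5.6, -4.2, 2.0]
opening: 0.0439
grip_force: 2.4
```

```bash
python3 - <<'E'
from h import *
st=ctrl.read_state();print(st["joints"].round(2),st["ee_pos"].round(4))
grinder(st["ee_pos"][:2]+[.0345,.0272])
rel((.567,.083,.029),.7,np.pi/4)
E
```

```text
[-0.55  0.53  2.27  1.54  0.73 -1.08] [0.5401 0.0582 0.0282]
scene [(array([0.5757, 0.0856]), 221), (array([0.576 , 0.0855]), 241)]
side [(array([0.5733, 0.085 ]), 210), (array([0.5736, 0.0851]), 239)]
turn [ 0.0008 -0.0001  0.0004] shift [ 0.0869 -0.0055  0.0838]
```

Emit:
play_rows(steps=[[0,0,0,0.01,0,0.01,0.03],[0,0,0,0.022,-0.001,0.022,0.03],[0,0,0,0.036,-0.002,0.036,0.03],[0,0,0,0.05,-0.003,0.05,0.03],[0,0,0,0.062,-0.004,0.061,0.03],[0,0,0,0.071,-0.005,0.07,0.03],[0,0,0,0.078,-0.005,0.077,0.03],[0,0,0,0.083,-0.005,0.081,0.03],[0,0,0,0.086,-0.005,0.083,0.03],[0,0,0,0.086,-0.005,0.083,0.03]])

```text
time_s: 7.78
ee_pos: [0.5664, 0.0823, 0.0287]
tool_rot: [0.868, 0.317, 0.36, -0.13]
wrist_force: [-2.1, -1.0, -2.8]
opening: 0.0437
grip_force: 1.3
```

```bash
python3 - <<'E'
from h import *
from scipy.optimize import least_squares
st=ctrl.read_state();print(st["joints"].round(2),st["ee_pos"].round(4))
grinder(st["ee_pos"][:2]+[.0345,.0272])
rel((.515,.052,.029),.7,np.pi/4)
rel((.503,.099,.035),.12,np.pi/4)
E
```

```text
[-0.46  0.54  2.22  1.58  0.7  -1.02] [0.5664 0.0823 0.0287]
scene [(array([0.6024, 0.11  ]), 236), (array([0.6021, 0.11  ]), 261)]
side [(array([0.5991, 0.1091]), 211), (array([0.5994, 0.1091]), 239)]
turn [0.0009 0.     0.0002] shift [-0.1383 -0.0331 -0.1392]
turn [-0.1297 -0.0002  0.1307] shift [-0.0743 -0.1787 -0.104 ]
```

Emit:
play_rows(steps=[[0,0,0,-0.02,0,-0.02,0.03],[0,0,0,-0.06,0,-0.06,0.03],[0,0,0,-0.11,0,-0.11,0.03],[0,0,0,-0.14,0,-0.14,0.03],[-0.03,0,0.03,-0.135,-0.04,-0.135,0.03],[-0.06,0,0.06,-0.12,-0.08,-0.12,0.03],[-0.09,0,0.09,-0.1,-0.12,-0.1,0.03],[-0.115,0,0.115,-0.085,-0.145,-0.085,0.03],[-0.13,0,0.13,-0.075,-0.16,-0.075,0.03],[-0.13,0,0.13,-0.075,-0.16,-0.075,0.03]])

```text
time_s: 8.72
ee_pos: [0.513, 0.0967, 0.0297]
tool_rot: [0.917, 0.099, 0.384, -0.04]
wrist_force: [0.5, 0.1, 0.2]
opening: 0.0439
grip_force: 0.0
```

```bash
python3 - <<'E'
from h import *
st=ctrl.read_state();print(st["joints"].round(2),st["ee_pos"].round(4))
p=optics.grab_frame("side");cv2.imwrite("pics/st2.png",cv2.resize(p["frame"][120:290,230:400],None,fx=3,fy=3,interpolation=2))
grinder((.6008,.1096))
rel((.547,.103,.0285),.12,np.pi/4)
rel((.671-.044*.993,.119-.044*.12,.0285),.12,np.pi/4)
E
```

```text
[-0.23  0.5   2.48  2.61  0.65 -1.46] [0.513  0.0967 0.0297]
scene [(array([0.6024, 0.1099]), 233), (array([0.6024, 0.1099]), 258)]
side [(array([0.5993, 0.1089]), 205), (array([0.5992, 0.1091]), 236)]
turn [-0.0229 -0.0024  0.0238] shift [0.0768 0.0114 0.0839]
turn [-0.0229 -0.0024  0.0238] shift [0.2655 0.0359 0.2756]
```

View pics/st2.png

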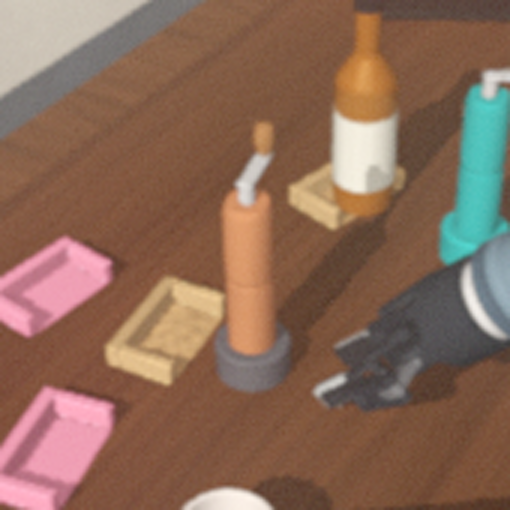

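The grinder stands upright at the dock mouth at crop (253,355). The dock's open side faces it at (165,330), and the fingers are clear behind it. I'll finish the turn and approach the foot.

Emit:
play_rows(steps=[[-0.008,-0.001,0.008,0,0,0,0.03],[-0.016,-0.002,0.016,0,0,0,0.03],[-0.023,-0.002,0.024,0,0,0,0.03],[-0.023,-0.002,0.024,0.01,0.002,0.012,0.03],[-0.023,-0.002,0.024,0.025,0.005,0.03,0.03],[-0.023,-0.002,0.024,0.042,0.008,0.048,0.03],[-0.023,-0.002,0.024,0.055,0.009,0.062,0.03],[-0.023,-0.002,0.024,0.063,0.01,0.07,0.03],[-0.023,-0.002,0.024,0.066,0.011,0.074,0.03],[-0.023,-0.002,0.024,0.066,0.011,0.074,0.03]])

```text
time_s: 9.7
ee_pos: [0.5438, 0.1001, 0.028]
tool_rot: [0.922, 0.053, 0.383, -0.022]
wrist_force: [-0.3, -0.3, 0.1]
opening: 0.044
grip_force: 0.0
```

```bash
python3 - <<'E'
from h import *
st=ctrl.read_state();print(st["joints"].round(2),st["ee_pos"].round(4))
grinder((.6008,.1096))
rel((.559,.104,.0285),.12,np.pi/4)
rel((.671-.044*.993,.119-.044*.12,.0285),.12,np.pi/4)
E
```

```text
[-0.12  0.51  2.4   2.82  0.56 -1.47] [0.5438 0.1001 0.028 ]
scene [(array([0.6025, 0.1099]), 237), (array([0.6024, 0.1098]), 255)]
side [(array([0.5991, 0.1088]), 209), (array([0.5994, 0.109 ]), 247)]
turn [ 0.0011 -0.     -0.0013] shift [ 0.0405 -0.0061  0.0369]
turn [ 0.0011 -0.     -0.0013] shift [ 0.2031 -0.0122  0.1994]
```

Emit:
play_rows(steps=[[0,0,0,0.008,-0.003,0.007,0.03],[0,0,0,0.016,-0.005,0.014,0.03],[0,0,0,0.023,-0.006,0.02,0.03],[0,0,0,0.03,-0.006,0.026,0.03],[0,0,0,0.036,-0.006,0.032,0.03],[0,0,0,0.044,-0.006,0.04,0.03],[0,0,0,0.054,-0.007,0.05,0.03],[0,0,0,0.066,-0.007,0.062,0.03],[0,0,0,0.078,-0.008,0.074,0.03],[0,0,0,0.09,-0.008,0.086,0.03]])

```text
time_s: 10.63
ee_pos: [0.5787, 0.1071, 0.028]
tool_rot: [0.923, 0.053, 0.381, -0.022]
wrist_force: [-5.1, -0.5, 3.3]
opening: 0.044
grip_force: 3.0
```

```bash
python3 - <<'E'
from h import *
st=ctrl.read_state();print(st["joints"].round(2),st["ee_pos"].round(4))
grinder(st["ee_pos"][:2]+[.0437,.005])
rel((.671-.044*.993,.119-.044*.12,.0285),.12,np.pi/4)
E
```

```text
[-0.09  0.52  2.31  2.83  0.48 -1.44] [0.5787 0.1071 0.028 ]
scene [(array([0.6244, 0.111 ]), 231), (array([0.6245, 0.1112]), 267)]
side [(array([0.6236, 0.1101]), 211), (array([0.6238, 0.1101]), 234)]
turn [ 0.0011  0.0002 -0.0013] shift [ 0.1134 -0.0039  0.1125]
```

Emit:
play_rows(steps=[[0,0,0,0.01,-0.001,0.01,0.03],[0,0,0,0.02,-0.002,0.02,0.03],[0,0,0,0.03,-0.004,0.03,0.03],[0,0,0,0.04,-0.006,0.04,0.03],[0,0,0,0.05,-0.008,0.05,0.03],[0,0,0,0.06,-0.009,0.06,0.03],[0,0,0,0.069,-0.01,0.069,0.03],[0,0,0,0.077,-0.01,0.077,0.03],[0,0,0,0.084,-0.01,0.084,0.03],[0,0,0,0.09,-0.01,0.09,0.03]])

```text
time_s: 11.57
ee_pos: [0.6178, 0.1143, 0.0286]
tool_rot: [0.922, 0.053, 0.382, -0.022]
wrist_force: [-2.8, -0.3, -1.9]
opening: 0.0438
grip_force: 1.9
```

```bash
python3 - <<'E'
from h import *
st=ctrl.read_state();print(st["joints"].round(2),st["ee_pos"].round(4),st["wrist_force"])
grinder(st["ee_pos"][:2]+[.0437,.005])
rel((.671-.044*.993,.119-.044*.12,.0285),.12,np.pi/4)
E
```

```text
[-0.06  0.54  2.21  2.83  0.41 -1.41] [0.6178 0.1143 0.0286] [-2.84563344 -0.30515514 -1.94446283]
scene [(array([0.6643, 0.1183]), 243), (array([0.6646, 0.1186]), 257)]
side [(array([0.6622, 0.1174]), 205), (array([0.663 , 0.1174]), 230)]
turn [ 0.0012 -0.0005 -0.0013] shift [0.0198 0.0054 0.0222]
```

Emit:
play_rows(steps=[[0,0,0,0.004,0,0.004,0.03],[0,0,0,0.007,0,0.007,0.03],[0,0,0,0.009,0,0.009,0.03],[0,0,0,0.011,0,0.011,0.03],[0,0,0,0.013,0,0.013,0.03],[0,0,0,0.015,0,0.015,0.03]])

```text
time_s: 12.17
ee_pos: [0.6239, 0.115, 0.0288]
tool_rot: [0.922, 0.053, 0.382, -0.022]
wrist_force: [-3.5, -0.1, -1.9]
opening: 0.0442
grip_force: 1.8
```

```bash
python3 - <<'E'
from h import *
st=ctrl.read_state();print(st["joints"].round(2),st["ee_pos"].round(4),st["wrist_force"])
grinder(st["ee_pos"][:2]+[.0437,.005])
E
```

```text
[-0.06  0.55  2.2   2.83  0.4  -1.4 ] [0.6239 0.115  0.0288] [-3.4785106  -0.05095184 -1.8937834 ]
scene [(array([0.67  , 0.1189]), 239), (array([0.6697, 0.1191]), 268)]
side [(array([0.6673, 0.118 ]), 202), (array([0.6675, 0.1181]), 227)]
```

Not at the stop yet, as the force is still just sliding friction. I'll creep on.

Emit:
play_rows(steps=[[0,0,0,0.002,0,0.002,0.03],[0,0,0,0.004,0,0.004,0.03],[0,0,0,0.006,0,0.006,0.03],[0,0,0,0.008,0,0.008,0.03]])

```text
time_s: 12.6
ee_pos: [0.6264, 0.1154, 0.0284]
tool_rot: [0.923, 0.053, 0.382, -0.022]
wrist_force: [-10.8, -1.5, 3.8]
opening: 0.0441
grip_force: 5.1
```

```bash
python3 - <<'E'
from h import *
st=ctrl.read_state();print(st["joints"].round(2),st["ee_pos"].round(4),st["wrist_force"])
grinder(st["ee_pos"][:2]+[.0437,.005])
E
```

```text
[-0.06  0.55  2.19  2.82  0.4  -1.4 ] [0.6264 0.1154 0.0284] [-10.81450682  -1.51763762   3.79853312]
scene [(array([0.672 , 0.1192]), 244), (array([0.672 , 0.1195]), 267)]
side [(array([0.6689, 0.1183]), 204), (array([0.669 , 0.1183]), 227)]
```

Emit:
play_rows(steps=[[0,0,0,0.001,0,0.001,0.03],[0,0,0,0.003,0,0.003,0.03],[0,0,0,0.003,0,0.003,0.03]])

```text
time_s: 12.95
ee_pos: [0.6267, 0.1154, 0.0282]
tool_rot: [0.923, 0.053, 0.381, -0.022]
wrist_force: [-12.7, -2.4, 6.6]
opening: 0.0437
grip_force: 6.8
```

```bash
python3 - <<'E'
from h import *
st=ctrl.read_state();print(st["ee_pos"].round(4),st["wrist_force"])
grinder(st["ee_pos"][:2]+[.0437,.005])
E
```

```text
[0.6267 0.1154 0.0282] [-12.71465745  -2.40950832   6.63861796]
scene [(array([0.6723, 0.1193]), 243), (array([0.672 , 0.1193]), 265)]
side [(array([0.6691, 0.1183]), 205), (array([0.6691, 0.1184]), 230)]
```

The force rose while the grinder stayed put, so it is against the stop. I'll back off gently.

Emit:
play_rows(steps=[[0,0,0,-0.003,0,-0.003,0.03],[0,0,0,-0.007,0,-0.007,0.03],[0,0,0,-0.015,0,-0.015,0.03],[0,0,0,-0.03,0,-0.03,0.03],[0,0,0,-0.055,0,-0.055,0.03],[0,0,0,-0.09,0,-0.09,0.03],[0,0,0,-0.12,0,-0.13,0.03],[0,0,0,-0.14,0,-0.17,0.03],[0,0,0,-0.14,0,-0.19,0.03],[0,0,0,-0.14,0,-0.19,0.03]])

```text
time_s: 13.88
ee_pos: [0.5587, 0.1075, 0.0403]
tool_rot: [0.922, 0.053, 0.383, -0.022]
wrist_force: [0.0, 0.6, -0.1]
opening: 0.0439
grip_force: 0.0
```

```bash
python3 - <<'E'
from h import *
st=ctrl.read_state();print(st["ee_pos"].round(4),st["wrist_force"])
grinder((.6707,.1188))
for n in("scene","side"):
    A=np.load(f"dock_{n}.npy");print(len(A))
p=optics.grab_frame("scene");s=optics.grab_frame("side")
cv2.imwrite("pics/end.png",np.hstack([cv2.resize(q,(396,396),interpolation=2) for q in(p["frame"][110:290,250:430],s["frame"][130:310,200:380])]))
E
```

```text
[0.5587 0.1075 0.0403] [ 0.01666481  0.55184563 -0.0572845 ]
scene [(array([0.672 , 0.1192]), 247), (array([0.672 , 0.1193]), 264)]
side [(array([0.6688, 0.118 ]), 202), (array([0.6692, 0.1184]), 230)]
331
272
```

View pics/end.png

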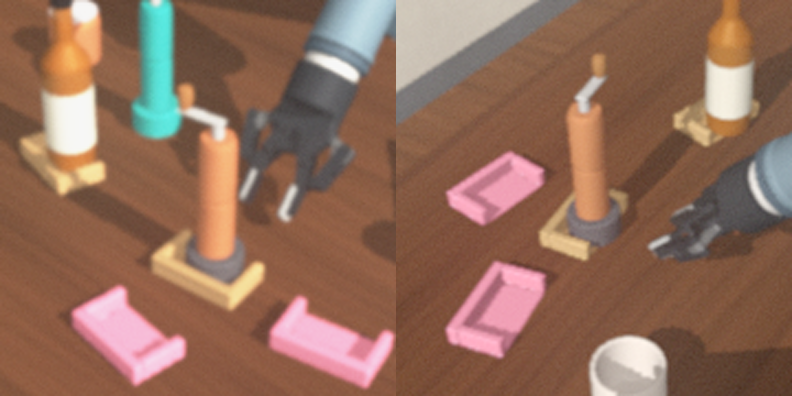

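The final view shows the grinder upright in the wooden dock: scene crop (215,262), side crop (593,222). Its foot is against the back stop, the gripper is clear, and the bottle and mug are undisturbed.

```bash
python3 -c "
from rig import ctrl
print(ctrl.sign_off())"
```

```text
the job is handed in; nothing more can be done
None
```

I pushed the copper grinder by its foot into the empty wooden dock until it met the back stop, left it standing upright with the gripper clear, and handed the job in at about 14 s.

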